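# Fit the relay module on the bench's service rail

## Task

Fit the wide relay module, the one standing on end on the bench, into the free place on the rail of the service tray, the same way round as its neighbours (front up, release tab on the side away from the robot): hook its lip under the near edge of the rail, then tilt it down until its foot clip snaps and it sits fully home, and let go. Leave the slim spare module and the screwdriver where they are.

Things in the scene. Friction and masses are not known exactly. Their poses are not given: they have to be found in the camera images.
- module_mid (a point): WIDE relay module, grey, dark foot clip, about 0.27 kg, starts standing on its hook end. Point: mid length, mid width, half depth. Axes: z = length, hook end to foot end; -x = front, +x = back (rail side); y = width. From here, mm: length z -50..50, width y -27..27 (flat sides), body x -15 (shoulders) to +29 (seat face). Hook leg and foot reach x +41: on its back it lies level on them.
- module_nose (a point): Middle of the top of the wide module's raised nose, at x -41 in module_mid's axes. The nose is 46 long (z -23..23), as wide as the module (54), and stands 26 mm above the two end shoulders.
- module_lip (a point): Middle of the tip edge of the rigid hook lip on the wide module's back (x +34.8, z -13 in module_mid's axes). The lip points to +z. Its rail-facing side slopes from 3.2 below the seat face at the leg's wall (z -18.5) to 5.8 below at this tip; it is 4 thick. Leg: z -29 to -18.5. It cannot enter flat: it goes under the near rail edge with the foot end raised (about 20 degrees suits).
- module_tab (a point): End of the release tab of the wide module's foot clip: dark, 16 wide, sticks out 8 mm past the foot end, at the back (x +38, z +54 in module_mid's axes). The foot: z 19.5 to 50, 12 deep, the clip between its cheeks.
- module_clip (a joint): Foot clip's spring travel, m: 0 sprung out (its catch reaches 3 mm under the far rail edge when mounted), grows as it is pushed towards the foot end, at most 0.0055. Spring 3 N + 1.5 N/mm. Tilting the module down, the clip meets the far rail edge at about 13 degrees (there it rests if let go) and must be forced past it: some 10 to 15 N down on the foot-end shoulder.
- rail_slot (a point): Middle of the free place on the fixed tray's rail, at the top of its flanges, 30 above the bench, 26 above the tray floor. z up, y along the rail, +x across it, away from the robot. Flange edges x -17.5 and 17.5, 2.5 thick, free beneath for 5.5 mm inwards. The place is 62 wide, between modules as tall (70): no room for fingers beside. Mounted: seat face on the flanges, module_mid 29 above here.
- spare_mid (a point): A SLIM spare module of the same shape, also standing on its hook end, 100 long, 36 wide; centre as for module_mid. Not to be used or moved.
- screwdriver_grip (a point): A screwdriver 190 long lying on the bench, black handle; this point is in its handle. Leave it.

How it is judged:
At the end, for the whole second after the job is handed in: The wide module sits in the free place on the rail, front up and tab away from the robot: its middle within 4 mm across the rail, 7 mm along it and about 2.5 mm in height of the fully seated position, level with the rail to 0.05 rad, the foot clip sprung back (within 1 mm), at rest and released (x of module_mid in the frame of rail_slot between -0.004 and 0.004 m and y of module_mid in the frame of rail_slot between -0.007 and 0.007 m and z of module_mid in the frame of rail_slot between 0.026 and 0.0315 m and x of module_tab in the frame of rail_slot above 0.045 m and z of module_tab in the frame of rail_slot below -0.004 m and angle between the x axis of module_mid and the z axis of rail_slot, either way round below 0.05 rad and value of joint module_clip below 0.001 m); the robot touches nothing.
It fails at once if the slim spare module is moved by more than 20 mm (distance of spare_mid from where it was at the start of the episode above 0.02 m).
It fails at once if the screwdriver is moved by more than 20 mm (distance of screwdriver_grip from where it was at the start of the episode above 0.02 m).
It also fails if it takes over 61 s, if anything falls off the work surface, if the arm or the gripper's body presses on something with over 40 N, if the wrist force passes 120 N, or if a joint passes its speed limit or range.

## Robot

A 7-joint arm with a two-finger parallel gripper is mounted at the origin on the work surface. World frame = base frame: x ahead of the robot, y to its left, z up, the work surface at z = 0. Lengths are in m, angles in rad, forces in N, time in s.
With the tool pointing down it reaches from about 0.4 to 0.9 m from the base axis. Payload 5.5 kg.
Tool frame: the origin (TCP) lies on the centre line of the jaws, within the pads' length; the fingertips stand 14 mm ahead of it and the grasp point (between the pads) lies 5 mm behind it (env.tips_ahead is the distance from the TCP to the fingertips, in m); z points along the fingers, y is the line along which they close (so a half turn about z gives the same grasp; the last joint's range is limited). The gripper opens to 85 mm and grips with 20 to 120 N. Pads are 22 mm wide; open, the fingers measure 114 mm over their backs; the gripper's body (76 mm by 85 mm) begins 54 mm behind the grasp point. The pads swing forward as they close: fully open they stand 13 mm farther back than shut.
Start: joints at [-0.903, 0.501, -0.427, 1.55, 0.221, 1.138, -0.21], TCP at [0.256, 0.597, 0.245] pointing down, gripper open.
Joint ranges: [-2.88, 2.88], [-0.31, 2.03], [-1.54, 1.56], [0.2, 2.42], [-1.41, 4.55], [0.19, 2.02], [-2.57, 2.57]. Speed limits (rad/s): [2.57, 2.57, 3.14, 3.14, 3.14, 3.14, 3.14].

## Interface

Orientations are given as a rotation vector (axis times angle).
In Python, from cell import env gives the robot as it stands.
- The arm moves only by the shell command python3 -m inch 'ROWS' [FORCE]. ROWS is text: rows parted by semicolons, each of 7 numbers parted by spaces: the closure, from 0 (fully open) to 1 (shut), then the shift along the tool's x, y, z in cm, then the turn, a rotation vector about the tool's x, y, z in rad. A call has 1 to 8 rows; each row shifts and turns the commanded pose from where the row before left it, along the tool's axes as they then stand; what a row does not reach is not made up. A row lasts 1/10 s, in which the tool goes at most 50 mm and 8.59 degrees, less where a joint would pass 70% of its speed; a pose out of reach is approached as far as the arm can. A call with a gripper value outside its range is refused whole. The fingers move at their own pace and stop on an object; FORCE is the grip in N (left out, the last holds). Time passes only in rows, so rows that do not move let the fingers close. It gives the time, the measured TCP pose, the force, the opening and the grip force at its end, in the units of the state.
- env.sense(): the state, without advancing time (a new reading comes with each control period).
- env.get_image(name): name is "scene" or "top" or "wrist"; returns a dict with "img" (420x560x3 uint8, blue, green, red), "intrinsics" (3x3 intrinsics, pixels), "k1" (the pictures are not rectified: a ray, as slopes to the right and down, at radius r is drawn at 1 + k1 r^2 times it, then the intrinsics apply), "pose" (4x4, takes a point from camera to world coordinates); the wrist camera has in their place "tool_from_camera" (4x4, takes a point from camera to tool coordinates, whose origin is the TCP and whose axes are the flange's). Camera axes: x right, y up, looking along -z (the intrinsics and any distortion apply to the point x, -y, -z); pixel columns grow to the right and rows downward; lengths in m; the calibration is good to about 2 mm. A picture is of the moment at which its call begins: read the wrist's pose just before it. There is no depth.
- env.job_done(): hands the job in; it is judged then, once.
The state is a dict: "time_s": time; "joints": joint angles; "joint_vel": joint speeds; "effort": joint torques, N m; "tool_pos": TCP position; "tool_rot": TCP orientation; "ft_force": force on the tool from outside, world axes, zero at the start; "wrist_torque": the same for the moment, N m; "opening": opening from 0.0 (shut) to 1.0 (fully open); "finger_force": force on a finger pad.
Only numpy, scipy, OpenCV 4.12 (cv2) and the standard library are available. Lean on these libraries where they do the work, as an engineer would, in place of code of your own. Each camera call takes 0.05 s, during which the arm holds its last target. There are 200 camera calls.

## Working session

There is one attempt and no reset: what is moved stays moved. The work goes in short steps, Python scripts to look and compute and a shell command to move; the robot and the scene stay as the last step left them, time stands still between calls to the robot, and variables do not carry over. Pictures are saved under pics/ and viewed, at most 10 in all, crops included, and the job is handed in when it is done.

```bash
ls; mkdir -p pics; cat > h.py <<'E'
import numpy as np, cv2
from cell import env
from scipy.spatial.transform import Rotation as R
E
python3 - <<'E'
from h import *
s=env.sense();print(s)
for n in("scene","top"):
    d=env.get_image(n);cv2.imwrite(f"pics/{n}0.png",d["img"]);np.savez(f"{n}0.npz",K=d["intrinsics"],k1=d["k1"],P=d["pose"]);print(n,d["intrinsics"],d["k1"],d["pose"])
E
```

```text
pics
{'time_s': 0.0, 'joints': array([-0.90277287,  0.50185351, -0.42678736,  1.55146516,  0.22081184,
        1.13830563, -0.21029472]), 'joint_vel': array([ 0.00146788, -0.00053142,  0.00048118,  0.00178648,  0.00070002,
       -0.00038654,  0.00058457]), 'effort': array([ 4.32837387e-04, -5.69518805e+01, -5.81608370e+00, -2.80940312e+01,
        1.06457155e-02,  1.18366163e-02, -4.76911310e-06]), 'tool_pos': array([0.25578721, 0.59681954, 0.24424913]), 'tool_rot': array([-6.31372021e-01, -3.07703637e+00,  3.01606731e-03]), 'ft_force': array([ 0.27089662,  1.23146002, -0.14360262]), 'wrist_torque': array([-0.03314171,  0.00726248, -0.0178913 ]), 'finger_force': 0.0, 'opening': 0.9998159304774134}
scene [[426.90900386   0.         281.57512282]
 [  0.         426.90900386 216.23852023]
 [  0.           0.           1.        ]] -0.08159571229982279 [[ 0.20205245 -0.82427442  0.52891067  0.98937881]
 [ 0.97936509  0.17244489 -0.10538869 -0.03585294]
 [-0.00433874  0.53929069  0.8421085   0.8379968 ]
 [ 0.          0.          0.          1.        ]]
top [[446.85053191   0.         281.63180382]
 [  0.         446.85053191 206.3516805 ]
 [  0.           0.           1.        ]] -0.00983746966016857 [[ 0.00591017  0.99499876 -0.09971223  0.46403436]
 [-0.99997507  0.00549538 -0.00443396  0.06107143]
 [-0.00386382  0.09973595  0.99500644  0.89772846]
 [ 0.          0.          0.          1.        ]]
```

View pics/scene0.png

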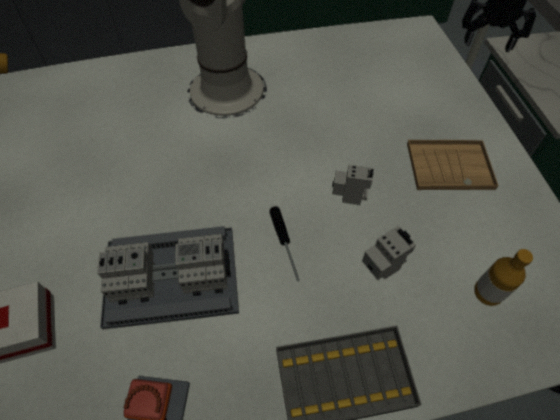

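View pics/top0.png

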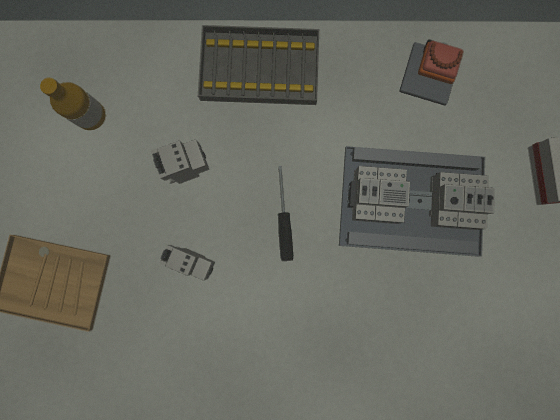

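The top view shows the wide module at about (180,160), the slim spare at (187,262), the screwdriver at (285,215), and the tray's free place at about (421,200). I'll enlarge crops of the module and the slot.

```bash
python3 - <<'E'
from h import *
t=cv2.imread("pics/top0.png");s=cv2.imread("pics/scene0.png")
def c(i,x,y,w,h,k): 
    r=cv2.resize(i[y:y+h,x:x+w],None,fx=k,fy=k,interpolation=cv2.INTER_CUBIC); return np.clip(r.astype(float)*1.5,0,255).astype(np.uint8)
a=np.hstack([c(t,140,125,80,60,5),c(s,350,220,80,60,5)])
b=np.hstack([c(t,335,145,160,120,2.5),c(s,90,220,160,120,2.5)])
cv2.imwrite("pics/crops0.png",np.vstack([a,b]))
E
```

```text
(no output)
```

View pics/crops0.png

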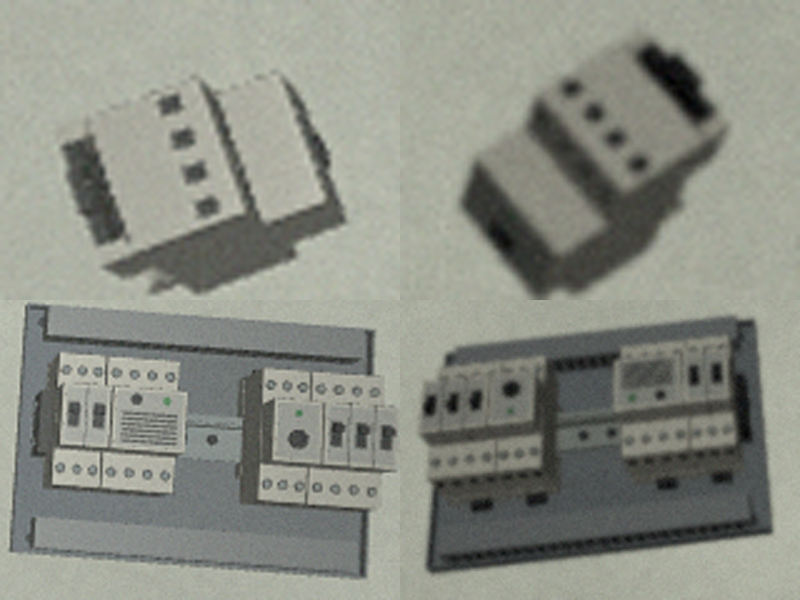

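The top crop shows the foot end of the wide module. Its front edge runs from (180,141) to (189,168), and the clip is on the left (back towards +y). The nose's front edge runs from (196.6,140) to (205.6,166.4). On the rail, the neighbours' shoulders bound the free gap at about (405,208) and (438.5,212). Next I'll back-project these.

```bash
cat >> h.py <<'E'
def bp(uv,z,K,k1,P):
    uv=np.atleast_2d(np.array(uv,float)); z=np.broadcast_to(z,len(uv))
    n=cv2.undistortPoints(uv[:,None],np.array(K),np.array([float(k1),0,0,0]))[:,0]
    d=np.c_[n[:,0],-n[:,1],-np.ones(len(n))]@P[:3,:3].T; o=P[:3,3]
    return o+d*((z-o[2])/d[:,2])[:,None]
def pj(X,K,k1,P):
    c=(np.atleast_2d(X)-P[:3,3])@P[:3,:3]
    q=np.c_[c[:,0],-c[:,1],-c[:,2]]
    return cv2.projectPoints(q,np.zeros(3),np.zeros(3),np.array(K),np.array([float(k1),0,0,0]))[0][:,0]
E
python3 - <<'E'
from h import *
L=lambda n:(lambda f:(f["K"],f["k1"],f["P"]))(np.load(n+"0.npz"))
T=L("top");S=L("scene")
ft=lambda x,y:(140+x/5,125+y/5)
fs=lambda x,y:(350+x/5,220+(y)/5)
p=bp([ft(200,80),ft(245,215)],.1,*T); n=bp([ft(283,75),ft(328,207)],.073,*T)
print("foot front edge",p,"nose edge",n)
# scene: foot front edge (535,100)-(625,192); nose front edge (475,163)-(570,252)
p2=bp([fs(540,97),fs(625,192)],.1,*S);n2=bp([fs(475,160),fs(570,252)],.073,*S);print("scene",p2,n2)
gt=lambda x,y:(335+x/2.5,145+(y-300)/2.5); gs=lambda x,y:(90+(x-400)/2.5,220+(y-300)/2.5)
print("shoulder gap edges top",bp([gt(178,362),gt(172,490),gt(264,370),gt(260,500)],.074,*T))
print("nose",bp([gt(186,393),gt(184,452),gt(275,400),gt(273,462)],.1,*T))
print("rail edges top view",bp([gt(215,416),gt(215,460)],.03,*T),bp([gt(212,440)],.024,*T))
print("tray corners",bp([gt(28,305),gt(374,332),gt(364,576),gt(11,550)],.004,*T))
print("slim",bp([(187,262)],.09,*T))
E
```

```text
foot front edge [[0.66273963 0.25069348 0.1       ]
 [0.61289504 0.23289869 0.1       ]] nose edge [[0.67152445 0.22581146 0.073     ]
 [0.62112388 0.20764485 0.073     ]]
scene [[0.65249766 0.39212111 0.1       ]
 [0.69959448 0.40775598 0.1       ]] [[0.66206473 0.36880838 0.073     ]
 [0.70908101 0.39017446 0.073     ]]
shoulder gap edges top [[ 0.61646847 -0.16748227  0.074     ]
 [ 0.52065189 -0.16094096  0.074     ]
 [ 0.61078214 -0.23159655  0.074     ]
 [ 0.51361317 -0.22575854  0.074     ]]
nose [[ 0.58902348 -0.16553763  0.1       ]
 [ 0.54622934 -0.16312843  0.1       ]
 [ 0.58428571 -0.22964273  0.1       ]
 [ 0.539374   -0.2268289   0.1       ]]
rail edges top view [[ 0.58191593 -0.2077291   0.03      ]
 [ 0.54730273 -0.20685446  0.03      ]] [[ 0.56367317 -0.20674346  0.024     ]]
tray corners [[ 0.67581753 -0.06574234  0.004     ]
 [ 0.65507647 -0.34699809  0.004     ]
 [ 0.45774307 -0.331252    0.004     ]
 [ 0.47684932 -0.05049403  0.004     ]]
slim [[0.44355215 0.23410923 0.09      ]]
```

```bash
cat >> h.py <<'E'
def rot(y,z):  # tool axes from y,z world directions
    z=np.array(z,float);z/=np.linalg.norm(z);y=np.array(y,float);y-=z*(y@z);y/=np.linalg.norm(y)
    return np.c_[np.cross(y,z),y,z]
def go(pos,Rt):
    s=env.sense();R0=R.from_rotvec(s["tool_rot"]).as_matrix()
    print("t",round(s["time_s"],2),"shift cm",np.round(R0.T@(np.array(pos)-s["tool_pos"])*100,2),"then turn",np.round(R.from_matrix(R0.T@Rt).as_rotvec(),3),"J",np.round(s["joints"],2),"F",np.round(s["ft_force"],1),"op",round(float(s["opening"]),3))
xm=np.array([-.336,.942,0]);w=np.array([.942,.336,0])
def tilt(th): return rot(w,np.sin(th)*xm+[0,0,-np.cos(th)])
E
python3 -m inch '0 -4.44 -1.84 0 0 0 0;0 -4.44 -1.84 0 0 0 0;0 -4.44 -1.84 0 0 0 0;0 -4.44 -1.84 0 0 0 0;0 -4.44 -1.84 0 0 0 0;0 -4.44 -1.84 0 0 0 0;0 -4.44 -1.84 0 0 0 0;0 -4.44 -1.84 0 0 0 0'
python3 -m inch '0 -4.44 -1.84 0 0 0 0;0 -4.44 -1.84 0 0 0 0;0 -4.44 -1.84 0 0 0 0;0 -4.44 -1.84 0 0 0 0;0 0 0 0 0 0 0.14;0 0 0 0 0 0 0.14;0 0 0 0 0 0 0.14;0 0 0 0 0 0 0.14'
python3 -m inch '0 0 0 0 0 0 0.14;0 0 0 0 0 0 0.12;0 0 0 0 0 0.13 0;0 0 0 0 0 0.13 0;0 0 0 0 0 0.13 0;0 0 0 0 0 0.13 0;0 0 0 0 0 0.13 0;0 0 0 0 0 0.13 0'
python3 - <<'E'
from h import *
go([.6585,.184,.141],tilt(.785))
L=lambda n:(lambda f:(f["K"],f["k1"],f["P"]))(np.load(n+"0.npz"))
S=L("scene");fs=lambda x,y:(350+(x-400)/5,220+y/5)
print(bp([fs(540,97),fs(625,192)],.1,*S),bp([fs(475,160),fs(570,252)],.073,*S))
E
```

```text
time_s: 0.9
tool_pos: [0.5254, 0.3205, 0.245]
tool_rot: [-0.631, -3.077, 0.001]
ft_force: [0.1, 0.9, -1.1]
opening: 1.003
finger_force: 0.0
time_s: 1.7
tool_pos: [0.6584, 0.1845, 0.2445]
tool_rot: [-1.465, -2.778, 0.001]
ft_force: [-0.9, 0.4, 0.8]
opening: 1.004
finger_force: 0.0
time_s: 2.5
tool_pos: [0.6593, 0.1837, 0.2457]
tool_rot: [-1.402, -1.994, -0.582]
ft_force: [0.0, -0.1, -0.4]
opening: 0.999
finger_force: 0.0
t 2.5 shift cm [-7.36 -0.08  7.44] then turn [-0.001  0.     0.002] J [ 0.23  0.75 -0.33  1.36 -0.54  1.36  0.5 ] F [ 0.  -0.1 -0.4] op 0.999
[[0.61876542 0.23328667 0.1       ]
 [0.66606786 0.25229932 0.1       ]] [[0.62770253 0.20785213 0.073     ]
 [0.67488737 0.23238968 0.073     ]]
```

```bash
python3 -m inch '0 -3.7 0.1 3.7 0 0 0;0 -3.7 0.1 3.7 0 0 0;0 0 0 3 0 0 0;0 0 0 3 0 0 0;0 0 0 3 0 0 0;0 0 0 3 0 0 0;0 0 0 0 0 0 0' 
python3 - <<'E'
from h import *
go([.632,.2645,.0565],tilt(.785))
d=env.get_image("scene");cv2.imwrite("pics/s1.png",cv2.resize(d["img"][150:300,280:480],None,fx=3,fy=3))
E
```

```text
time_s: 3.2
tool_pos: [0.6269, 0.268, 0.0569]
tool_rot: [-1.396, -1.994, -0.57]
ft_force: [-0.9, 0.5, -0.2]
opening: 1.002
finger_force: 0.0
t 3.2 shift cm [-0.38  0.36 -0.33] then turn [-0.011  0.     0.002] J [ 0.13  0.95 -0.35  1.49 -0.56  1.03  0.61] F [-0.9  0.5 -0.2] op 1.002
```

View pics/s1.png

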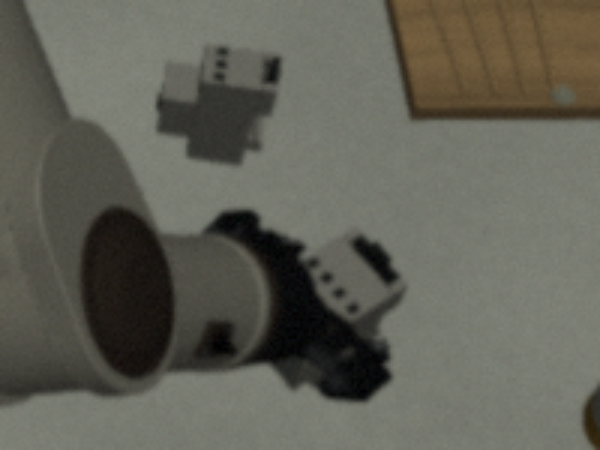

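The fingers straddle the module in this view, which sits at about (355,270), and there is no contact. I'll close the gripper and lift.

```bash
python3 -m inch '0 -0.3 0.35 -0.3 0 0 0;0.3 0 0 0 0 0 0;0.6 0 0 0 0 0 0;1 0 0 0 0 0 0;1 0 0 0 0 0 0;1 0 0 0 0 0 0;1 0 0 0 0 0 0' 70
python3 -m inch '1 0 0 0 0 0 0;1 1 0 -1 0 0 0;1 2 0 -2 0 0 0;1 2 0 -2 0 0 0;1 2 0 -2 0 0 0;1 2 0 -2 0 0 0;1 0 0 0 0 0 0'
```

```text
time_s: 3.95
tool_pos: [0.638, 0.2599, 0.061]
tool_rot: [-1.405, -1.999, -0.578]
ft_force: [-1.3, -5.3, 5.1]
opening: 0.625
finger_force: 74.7
time_s: 4.65
tool_pos: [0.6388, 0.2634, 0.1927]
tool_rot: [-1.402, -2.003, -0.585]
ft_force: [0.8, 0.7, -2.8]
opening: 0.624
finger_force: 74.1
```

```bash
python3 -m inch '1 0 0 0 0 -0.13 0;1 0 0 0 0 -0.13 0;1 0 0 0 0 -0.13 0;1 0 0 0 0 -0.13 0;1 0 0 0 0 -0.13 0;1 0 0 0 0 -0.13 0;1 0 0 0 0 -0.13 0;1 0 0 0 0 -0.13 0'
python3 -m inch '1 0 0 0 0 -0.13 0;1 0 0 0 0 -0.13 0;1 0 0 0 0 -0.13 0;1 0 0 0 0 -0.14 0;1 0 0 0 0 0 0;1 0 0 0 0 0 0'
python3 - <<'E'
from h import *
go([.638,.26,.05],tilt(-.785))
d=env.get_image("scene");cv2.imwrite("pics/s2.png",cv2.resize(d["img"][130:330,280:520],None,fx=3,fy=3))
E
```

```text
time_s: 5.45
tool_pos: [0.6358, 0.2628, 0.1869]
tool_rot: [1.676, 2.388, -0.223]
ft_force: [-0.3, -0.6, -5.1]
opening: 0.627
finger_force: 74.0
time_s: 6.05
tool_pos: [0.6351, 0.2633, 0.1847]
tool_rot: [1.396, 1.996, -0.584]
ft_force: [1.0, -1.3, -1.8]
opening: 0.625
finger_force: 74.2
t 6.05 shift cm [9.25 0.22 9.8 ] then turn [0.001 0.002 0.007] J [-0.91  0.8   0.24  1.41  0.57  1.32 -0.62] F [ 1.  -1.3 -1.8] op 0.625
```

View pics/s2.png

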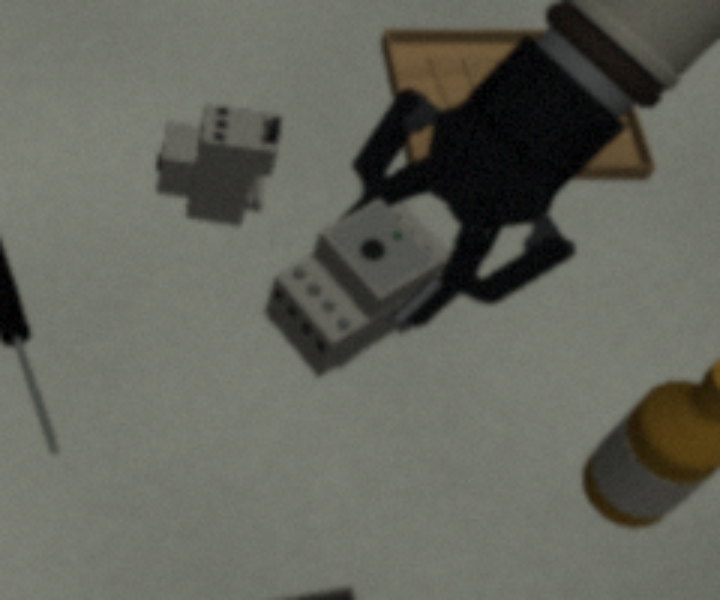

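The module is front up, with the hook end at about (320,370) and the gripper on the foot side. Next I'll lower it until it touches.

```bash
python3 -m inch '1 3 0 3 0 0 0;1 3 0 3 0 0 0;1 2.5 0 2.5 0 0 0;1 1.0 0 1.0 0 0 0;1 0 0 0 0 0 0'
python3 -m inch '1 0.2 0 0.2 0 0 0;1 0 0 0 0 0 0'
python3 -m inch '1 0.14 0 0.14 0 0 0;1 0 0 0 0 0 0'
python3 -m inch '1 0.14 0 0.14 0 0 0;1 0 0 0 0 0 0'
```

```text
time_s: 6.6
tool_pos: [0.6369, 0.2589, 0.0522]
tool_rot: [1.401, 1.989, -0.586]
ft_force: [-0.5, -0.1, -2.6]
opening: 0.624
finger_force: 74.3
time_s: 6.8
tool_pos: [0.6385, 0.2619, 0.0527]
tool_rot: [1.401, 1.989, -0.578]
ft_force: [0.1, -0.0, -3.2]
opening: 0.621
finger_force: 74.3
time_s: 7.0
tool_pos: [0.6373, 0.2621, 0.0492]
tool_rot: [1.399, 1.99, -0.58]
ft_force: [-0.3, 0.2, -3.6]
opening: 0.62
finger_force: 74.3
time_s: 7.2
tool_pos: [0.6367, 0.2616, 0.0461]
tool_rot: [1.398, 1.99, -0.583]
ft_force: [-0.5, -0.4, -3.5]
opening: 0.627
finger_force: 74.3
```

```bash
for i in 1; do python3 -m inch '1 0.2 0 0.2 0 0 0;1 0 0 0 0 0 0'; done
python3 -m inch '1 0.2 0 0.2 0 0 0;1 0 0 0 0 0 0'
python3 -m inch '1 0.15 0 0.15 0 0 0;1 0 0 0 0 0 0'
```

```text
time_s: 7.4
tool_pos: [0.6365, 0.2614, 0.0427]
tool_rot: [1.398, 1.991, -0.584]
ft_force: [0.5, 0.7, -3.7]
opening: 0.625
finger_force: 74.3
time_s: 7.6
tool_pos: [0.637, 0.2615, 0.0407]
tool_rot: [1.397, 1.99, -0.583]
ft_force: [-0.7, 0.4, -2.1]
opening: 0.623
finger_force: 74.3
time_s: 7.8
tool_pos: [0.6371, 0.2615, 0.0407]
tool_rot: [1.397, 1.988, -0.584]
ft_force: [-3.9, 1.3, 8.9]
opening: 0.626
finger_force: 75.3
```

```bash
python3 -m inch '0 0 0 0 0 0 0;0 0 0 0 0 0 0;0 0 0 0 0 0 0;0 0 0 -2 0 0 0;0 0 0 -4 0 0 0;0 0 0 -5 0 0 0;0 0 0 -5 0 0.13 0;0 0 0 -4 0 0.13 0'
python3 -m inch '0 0 0 0 0 0.13 0;0 0 0 0 0 0.13 0;0 0 0 0 0 0.13 0;0 0 0 0 0 0.13 0;0 0 0 0 0 0 -0.14;0 0 0 0 0 0 -0.14;0 0 0 0 0 0 -0.14;0 0 0 0 0 0 -0.14'
python3 -m inch '0 0 0 0 0 0 -0.14;0 0 0 0 0 0 -0.14;0 0 0 0 0 0 -0.14;0 0 0 0 0 0 -0.14;0 0 0 0 0 0 -0.14;0 0 0 0 0 0 -0.14;0 0 0 0 0 0 -0.14;0 0 0 0 0 0 -0.03'
python3 - <<'E'
from h import *
go([.6408,.2511,.2],rot(xm,[0,0,-1]))
E
```

```text
time_s: 8.6
tool_pos: [0.5873, 0.3969, 0.1827]
tool_rot: [1.535, 2.201, -0.412]
ft_force: [0.6, -0.3, -1.1]
opening: 0.999
finger_force: 0.0
time_s: 9.4
tool_pos: [0.5903, 0.3905, 0.1824]
tool_rot: [1.016, 2.966, -0.013]
ft_force: [-0.2, -0.3, -0.8]
opening: 0.997
finger_force: 0.0
time_s: 10.2
tool_pos: [0.5902, 0.3906, 0.1822]
tool_rot: [-0.542, 3.093, -0.016]
ft_force: [-0.2, 0.1, 0.7]
opening: 1.0
finger_force: 0.0
t 10.2 shift cm [-1.000e-02 -1.486e+01 -1.620e+00] then turn [-0.011 -0.001  0.004] J [-0.36  0.66 -0.42  1.44  0.3   1.1   1.09] F [-0.2  0.1  0.7] op 1.0
```

```bash
python3 -m inch '0 0 -4.9 -0.5 -0.011 0 0.004;0 0 -4.9 -0.5 0 0 0;0 0 -4.9 -0.5 0 0 0;0 0 0 0 0 0 0'
python3 - <<'E'
from h import *
s=env.sense();d=env.get_image("wrist");R0=R.from_rotvec(s["tool_rot"]).as_matrix()
W=np.eye(4);W[:3,:3]=R0;W[:3,3]=s["tool_pos"];P=W@d["tool_from_camera"]
np.savez("w1.npz",K=d["intrinsics"],k1=d["k1"],P=P,W=W)
cv2.imwrite("pics/w1.png",np.clip(d["img"]*1.5,0,255))
go([.6408,.2511,.2],rot(xm,[0,0,-1]))
E
```

```text
time_s: 10.6
tool_pos: [0.6447, 0.2407, 0.1982]
tool_rot: [-0.507, 3.098, -0.011]
ft_force: [-0.5, -0.8, 0.1]
opening: 0.996
finger_force: 0.0
t 10.65 shift cm [-0.01  0.57 -0.2 ] then turn [-0.003  0.    -0.014] J [-0.13  0.61 -0.41  1.49  0.26  1.1   1.31] F [ 0.4  0.2 -0.6] op 0.999[ WARN:0@0.470] global loadsave.cpp:1063 imwrite_ Unsupported depth image for selected encoder is fallbacked to CV_8U.
```

View pics/w1.png

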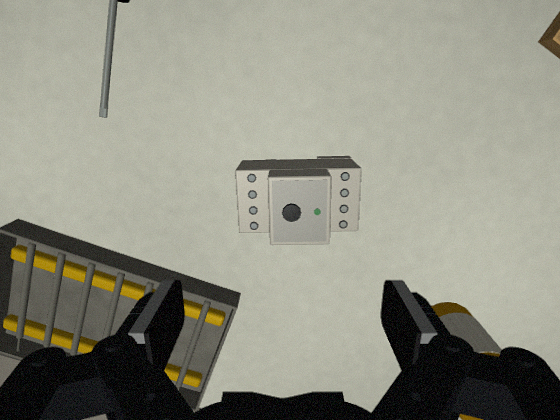

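Nose-top corners are at (270,178), (328,177), (330,242) and (271,244). Shoulder corners are at (237,170), (360,168), (359,231) and (239,233), with the foot on the right.

```bash
python3 - <<'E'
from h import *
f=np.load("w1.npz");C=(f["K"],f["k1"],f["P"])
n=bp([(270,178),(328,177),(330,242),(271,244)],.082,*C);q=bp([(237,170),(360,168),(359,231),(239,233)],.056,*C)
c=(n.mean(0)+q.mean(0))/2;print(n.mean(0),q.mean(0))
a=(q[1]+q[2]-q[0]-q[3])/2;b=(n[1]+n[2]-n[0]-n[3])/2;print(a,np.linalg.norm(a),b,np.linalg.norm(b),np.arctan2(a[1],a[0]),np.linalg.norm(q[0]-q[3]),np.linalg.norm(n[0]-n[3]))
go([c[0],c[1],.067],rot([a[0],a[1],0],[0,0,-1]))
E
```

```text
[0.64076512 0.25218428 0.082     ] [0.64101426 0.25246935 0.056     ]
[-0.03320354  0.09267599  0.        ] 0.09844447181074341 [-0.01501634  0.04055937  0.        ] 0.04324988393523158 1.9148244711894367 0.05347769278208799 0.05151832656256925
t 10.65 shift cm [-0.05  0.72 13.1 ] then turn [-0.003  0.    -0.015] J [-0.13  0.61 -0.41  1.49  0.26  1.1   1.31] F [ 0.4  0.2 -0.6] op 0.999
```

```bash
python3 -m inch '0 -0.05 0.7 4 0 0 -0.015;0 0 0 4 0 0 0;0.2 0 0 3 0 0 0;0.4 0 0 1 0 0 0;0.4 0 0 0.3 0 0 0;0.4 0 0 0 0 0 0'
python3 - <<'E'
from h import *
print(env.tips_ahead)
go([.6409,.2523,.073],rot(f:=[-.0332,.0927,0],[0,0,-1]))
E
```

```text
time_s: 11.25
tool_pos: [0.6377, 0.2602, 0.0756]
tool_rot: [-0.556, 3.092, 0.002]
ft_force: [-0.8, -1.3, -0.9]
opening: 0.599
finger_force: 0.7
0.014
t 11.25 shift cm [-0.02 -0.85  0.26] then turn [0.001 0.    0.012] J [-0.17  0.75 -0.38  1.56  0.33  0.9   1.27] F [-0.8 -1.3 -0.9] op 0.599
```

```bash
python3 -m inch '0.4 0 0 0.3 0 0 0;0.4 0 0 0 0 0 0;1 0 0 0 0 0 0;1 0 0 0 0 0 0;1 0 0 0 0 0 0;1 0 0 0 0 0 0;1 0 0 0 0 0 0' 100
python3 -m inch '1 0 0 -1 0 0 0;1 0 0 -4 0 0 0;1 0 0 -5 0 0 0;1 0 0 -3 0 0 0;1 0 0 0 0 0 0;1 0 0 0 0 0 0'
python3 - <<'E'
from h import *
go([.6409,.2523,.073],rot([-.0332,.0927,0],[0,0,-1]))
s=env.sense();d=env.get_image("scene");cv2.imwrite("pics/s3.png",cv2.resize(np.clip(d["img"][130:330,280:520]*1.5,0,255).astype(np.uint8),None,fx=3,fy=3))
E
```

```text
time_s: 11.95
tool_pos: [0.6389, 0.2606, 0.0742]
tool_rot: [-0.556, 3.088, 0.003]
ft_force: [0.6, -0.7, 5.4]
opening: 0.512
finger_force: 103.5
time_s: 12.55
tool_pos: [0.637, 0.2601, 0.2024]
tool_rot: [-0.557, 3.092, 0.002]
ft_force: [0.5, -0.6, -3.5]
opening: 0.516
finger_force: 103.3
t 12.55 shift cm [-0.08 -0.89 12.94] then turn [0.001 0.    0.013] J [-0.14  0.61 -0.42  1.48  0.26  1.1   1.31] F [ 0.5 -0.6 -3.5] op 0.516
```

View pics/s3.png

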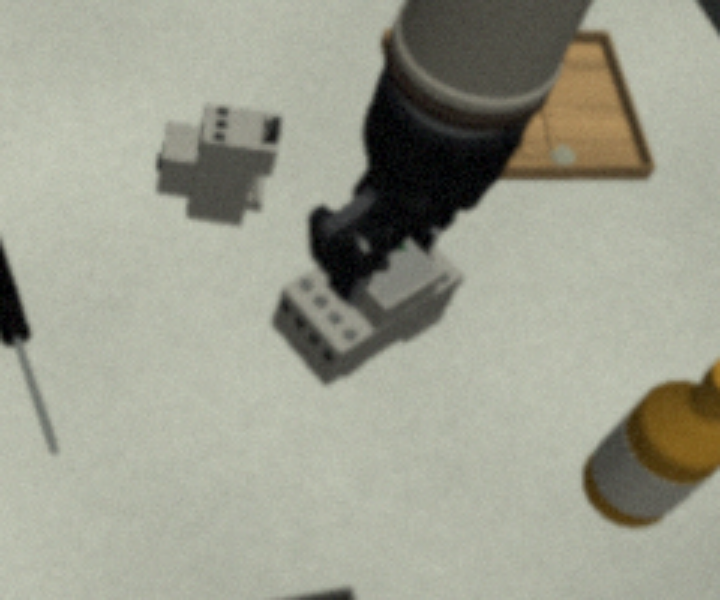

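The module is held level by the nose, with its hook end at about (325,380). Next I'll yaw and travel towards the tray, and work out a good pose for viewing the slot from the wrist.

```bash
python3 -m inch '1 0 0 -2 0 0 0.14;1 0 0 -2 0 0 0.14;1 0 0 -1 0 0 0.14;1 0 0 0 0 0 0.14;1 0 0 0 0 0 0.14;1 0 0 0 0 0 0.14;1 0 0 0 0 0 0.14;1 0 0 0 0 0 0.14'
python3 -m inch '1 0 0 0 0 0 0.14;1 0 0 0 0 0 0.14;1 0 0 0 0 0 0.14;1 0 0 0 0 0 0.14;1 0 0 0 0 0 0.14;1 0 0 0 0 0 0.14;1 0 0 0 0 0 0;1 0 0 0 0 0 0'
python3 - <<'E'
from h import *
Rt=rot([np.cos(.07),-np.sin(.07),0],[0,0,-1])
f=np.load("w1.npz");TC=np.linalg.inv(f["W"])@f["P"];print(np.round(TC,3))
go([.565,-.08,.25],Rt)
for y in(-.28,-.2,-.12,-.04):
    W=np.eye(4);W[:3,:3]=Rt;W[:3,3]=[.565,y,.25];print(y,pj([[.565,-.1964,.03]],f["K"],f["k1"],W@TC))
E
```

```text
time_s: 13.4
tool_pos: [0.6358, 0.259, 0.2484]
tool_rot: [-1.177, -2.907, 0.005]
ft_force: [-0.9, -1.1, -3.2]
opening: 0.518
finger_force: 103.2
time_s: 14.2
tool_pos: [0.6364, 0.2595, 0.2497]
tool_rot: [-2.252, -2.188, 0.005]
ft_force: [0.7, 0.0, -2.7]
opening: 0.512
finger_force: 103.1
[[-0.     0.947  0.321  0.082]
 [ 1.     0.    -0.    -0.   ]
 [-0.     0.321 -0.947 -0.128]
 [ 0.     0.     0.     1.   ]]
t 14.2 shift cm [-3.414e+01 -6.150e+00  2.000e-02] then turn [-0.004  0.001  0.041] J [-0.41  0.53 -0.02  1.45  0.01  1.17 -0.46] F [ 0.7  0.  -2.7] op 0.512
-0.28 [[276.02029542  93.20468082]]
-0.2 [[281.95318244 175.68031681]]
-0.12 [[287.10602776 247.40721351]]
-0.04 [[291.58851332 309.87466856]]
```

```bash
python3 -m inch '1 -4.5 -0.46 0 0 0 0;1 -4.5 -0.46 0 0 0 0;1 -4.5 -0.46 0 0 0 0;1 -4.5 -0.46 0 0 0 0;1 -4.5 -0.46 0 0 0 0;1 -4.5 -0.46 0 0 0 0;1 -4.5 -0.46 0 0 0 0;1 -4.5 -0.46 0 0 0 0'
python3 -m inch '1 -4.5 -0.46 0 0 0 0;1 -4.5 -0.46 0 0 0 0;1 -4.5 -0.46 0 0 0 0;1 -4.5 -0.46 0 0 0 0;1 0 0 0 0 0 0.041;1 0 0 0 0 0 0;1 0 0 0 0 0 0;1 0 0 0 0 0 0'
python3 - <<'E'
from h import *
s=env.sense();d=env.get_image("wrist");R0=R.from_rotvec(s["tool_rot"]).as_matrix()
W=np.eye(4);W[:3,:3]=R0;W[:3,3]=s["tool_pos"];P=W@d["tool_from_camera"]
np.savez("w2.npz",K=d["intrinsics"],k1=d["k1"],P=P,W=W)
cv2.imwrite("pics/w2.png",cv2.resize(np.clip(d["img"][20:320,80:480].astype(float)*1.5,0,255).astype(np.uint8),None,fx=2,fy=2))
go([.565,-.1964,.25],rot([np.cos(.07),-np.sin(.07),0],[0,0,-1]))
E
```

```text
time_s: 15.0
tool_pos: [0.5879, -0.1006, 0.2511]
tool_rot: [-2.253, -2.187, 0.0]
ft_force: [1.1, -0.7, -2.5]
opening: 0.519
finger_force: 103.2
time_s: 15.8
tool_pos: [0.5651, -0.2761, 0.2511]
tool_rot: [-2.296, -2.142, -0.002]
ft_force: [0.3, 0.6, -3.8]
opening: 0.513
finger_force: 103.2
t 15.85 shift cm [ 7.96 -0.57  0.14] then turn [-0.001 -0.002  0.   ] J [ 0.3   0.43  0.15  1.62 -0.07  1.11  0.4 ] F [-1.  -0.4 -3.2] op 0.515
```

View pics/w2.png

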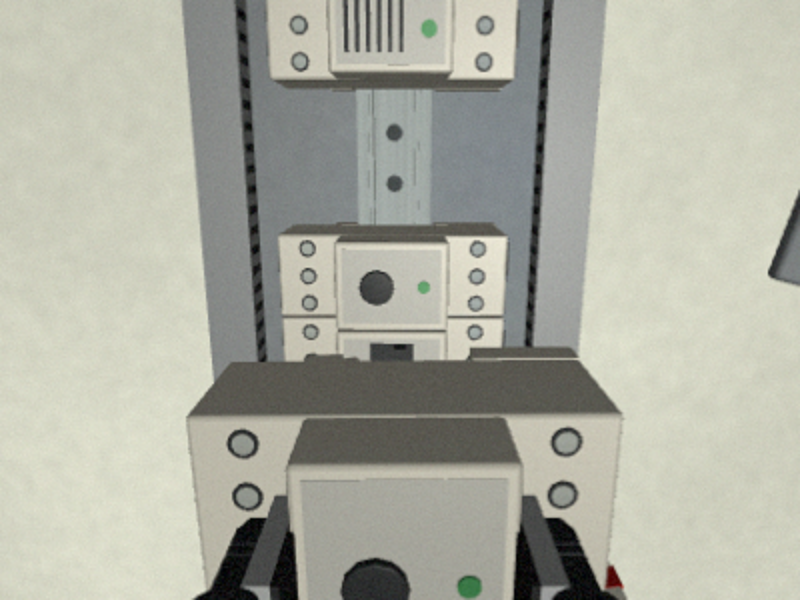

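The rail edges run from u=357 to u=431. The neighbours' shoulder edges facing the gap are at v=79 (u 271–514) and v=236 (u 281–507) in the 2x crop.

```bash
python3 - <<'E'
from h import *
f=np.load("w2.npz");C=(f["K"],f["k1"],f["P"])
g=lambda *a:[(80+u/2,20+v/2) for u,v in a]
sh=bp(g((271,80),(514,79),(281,236),(507,235)),.074,*C);print("shoulders",sh)
ra=bp(g((357,100),(359,218),(432,100),(430,218)),.03,*C);print("rail",ra)
no=bp(g((332,74),(449,71),(338,242),(445,242)),.1,*C);print("nose",no)
h=bp(g((394,132),(394,183)),.024,*C);print(h)
print(sh.mean(0),ra.mean(0),no.mean(0), "yaw",[np.arctan2(*(b-a)[[1,0]]) for a,b in((sh[0],sh[1]),(sh[2],sh[3]))],[np.arctan2(*(a-b)[[0,1]]) for a,b in((ra[0],ra[1]),(ra[2],ra[3]),(sh[0],sh[2]),(sh[1],sh[3]))])
# held module centre from shoulder top/side check: nose front corners
# held module top: shoulder line ends (188,415),(621,415), at tool frame height
W=f["W"]; z=W[2,3]-.0182
hm=bp(g((188,415),(621,415)),z,*C); print("held in tool",(hm-W[:3,3])@W[:3,:3])
E
```

```text
shoulders [[ 0.51902962 -0.16241325  0.074     ]
 [ 0.6172876  -0.16892432  0.074     ]
 [ 0.51545098 -0.22485654  0.074     ]
 [ 0.61284606 -0.23121524  0.074     ]]
rail [[ 0.55051928 -0.16946039  0.03      ]
 [ 0.54665035 -0.2233915   0.03      ]
 [ 0.58545352 -0.17190532  0.03      ]
 [ 0.58135652 -0.22581076  0.03      ]]
nose [[ 0.54627766 -0.16468886  0.1       ]
 [ 0.58948103 -0.16669043  0.1       ]
 [ 0.54247412 -0.22615156  0.1       ]
 [ 0.58474187 -0.22909777  0.1       ]]
[[ 0.56662824 -0.18465753  0.024     ]
 [ 0.56487556 -0.20831573  0.024     ]]
[ 0.56615356 -0.19685234  0.074     ] [ 0.56599492 -0.19764199  0.03      ] [ 0.56574367 -0.19665715  0.1       ] yaw [np.float64(-0.06616830072163195), np.float64(-0.06519518249423747)] [np.float64(0.07161560910626381), np.float64(0.075857684488902), np.float64(0.05724763373497779), np.float64(0.07118271476980939)]
held in tool [[ 0.02601731 -0.04840746  0.01829782]
 [ 0.0260447   0.04930355  0.01821623]]
```

```bash
cat >> h.py <<'E'
S0=np.array([.566,-.1968,.03]);YAW=-.068
ex=np.array([np.cos(YAW),np.sin(YAW),0]);ey=np.array([-np.sin(YAW),np.cos(YAW),0]);ez=np.array([0,0,1.])
def tgt(a,b,phi,dy=.001,zt=-.45,xt=-33.2):
    """a,b mm: slot-frame X,Z of notch corner (z_m -18.5, x_m 29); returns TCP pose"""
    c,s=np.cos(phi),np.sin(phi);zd=c*ex+s*ez;xd=s*ex-c*ez
    p=S0+(a*ex+b*ez+(zt+18.5)*zd+(xt-29)*xd)/1000+dy*ey
    return p,rot(zd,xd)
def where(zt=-.45,xt=-33.2):
    s=env.sense();M=R.from_rotvec(s["tool_rot"]).as_matrix();y,z=M[:,1],M[:,2]
    q=s["tool_pos"]-S0; n=q+((-18.5-zt)*y+(29-xt)*z)/1000; m=q+(-zt*y-xt*z)/1000
    print("notch a,b",round(n@ex*1e3,2),round(n@ez*1e3,2),"phi",round(np.arcsin(y[2]),3),"yawerr",round(y@ey,3),"mid",np.round([m@ex*1e3,m@ey*1e3,m@ez*1e3],1),"F slot",np.round([s["ft_force"]@ex,s["ft_force"]@ey,s["ft_force"][2]],1),"T",np.round(s["wrist_torque"],2),"t",round(s["time_s"],2))
E
python3 - <<'E'
from h import *
p,M=tgt(-30,-.8,.37);print(p);go([p[0],p[1],p[2]+.1],M);where()
E
```

```text
[ 0.5304864  -0.19337903  0.09371792]
t 15.85 shift cm [ 8.01 -4.03  5.77] then turn [-0.371 -0.002 -0.002] J [ 0.3   0.43  0.15  1.62 -0.07  1.11  0.4 ] F [-1.  -0.4 -3.2] op 0.515
notch a,b -13.58 159.08 phi -0.001 yawerr -0.002 mid [  4.9 -79.3 188.1] F slot [-1.  -0.5 -3.2] T [ 0.03 -0.    0.03] t 15.85
```

```bash
python3 -m inch '1 4 -2 0 0 0 0;1 4 -2 0 0 0 0;1 0 0 0 -0.125 0 0;1 0 0 0 -0.125 0 0;1 0 0 0 -0.12 0 0;1 0 0 0 0 0 0;1 0 0 0 0 0 0;1 0 0 0 0 0 0'
python3 - <<'E'
from h import *
p,M=tgt(-30,-.8,.37);go([p[0],p[1],p[2]+.03],M);where()
E
```

```text
time_s: 16.65
tool_pos: [0.5325, -0.1952, 0.2528]
tool_rot: [2.086, 1.94, 0.363]
ft_force: [0.7, -0.1, -2.6]
opening: 0.515
finger_force: 104.1
t 16.65 shift cm [ 0.17 -4.87 11.96] then turn [-0.     0.001 -0.004] J [ 0.27  0.13  0.1   2.07 -0.21  0.61  0.45] F [ 0.7 -0.1 -2.6] op 0.515
notch a,b -27.86 158.29 phi 0.37 yawerr -0.004 mid [-21.1  -0.8 192. ] F slot [ 0.7 -0.  -2.6] T [0.03 0.62 0.03] t 16.65
```

```bash
python3 -m inch '1 0.04 -1.2 3 0 0 0;1 0.04 -1.2 3 0 0 0;1 0.04 -1.2 3 0 0 0;1 0.04 -1.2 3 0 0 -0.004;1 0 0 0 0 0 0;1 0 0 0 0 0 0;1 0 0 0 0 0 0'
python3 - <<'E'
from h import *
p,M=tgt(-30,-.8,.37);go(p,M);where()
d=env.get_image("wrist");cv2.imwrite("pics/w3.png",np.clip(d["img"].astype(float)*1.5,0,255).astype(np.uint8))
E
```

```text
time_s: 17.35
tool_pos: [0.5316, -0.1944, 0.1244]
tool_rot: [2.081, 1.941, 0.364]
ft_force: [0.0, -0.1, -4.0]
opening: 0.517
finger_force: 104.0
t 17.35 shift cm [ 0.1  -1.23  2.82] then turn [ 0.003  0.002 -0.001] J [ 0.36  0.33  0.01  2.17 -0.38  0.3   0.64] F [ 0.  -0.1 -4. ] op 0.517
notch a,b -28.62 29.92 phi 0.373 yawerr -0.001 mid [-22.    0.   63.7] F slot [ 0.  -0.1 -4. ] T [ 0.04  0.69 -0.01] t 17.35
```

View pics/w3.png

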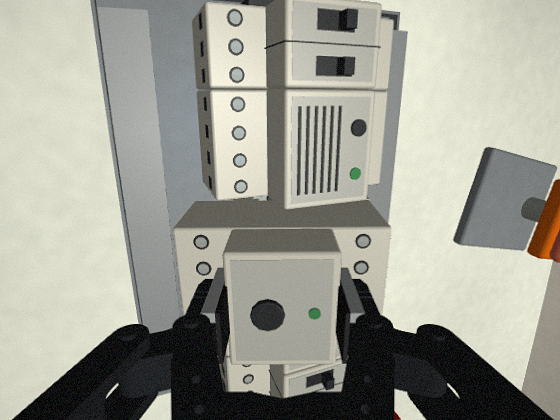

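The held module lines up between its neighbours, with its nose at about (280,305), and is tilted with the foot up. I'll lower it the rest of the way.

```bash
python3 -m inch '1 0.08 -0.63 1.4 0 0 0;1 0 -0.5 1.2 0 0 0;1 0 0 0 0 0 0;1 0 0 0 0 0 0;1 0 0 0 0 0 0'
python3 - <<'E'
from h import *
p,M=tgt(-30,-.8,.37);go(p,M);where();where()
p,M=tgt(-21,-.4,.37);go(p,M)
E
```

```text
time_s: 17.9
tool_pos: [0.5293, -0.1933, 0.0957]
tool_rot: [2.082, 1.941, 0.364]
ft_force: [0.8, -0.2, -2.4]
opening: 0.517
finger_force: 104.3
t 17.9 shift cm [-0.    0.04  0.22] then turn [ 0.002  0.002 -0.002] J [ 0.4   0.39 -0.03  2.19 -0.42  0.23  0.69] F [ 0.8 -0.2 -2.4] op 0.517
notch a,b -31.01 1.15 phi 0.372 yawerr -0.002 mid [-24.3   0.9  34.9] F slot [ 0.8 -0.1 -2.4] T [-0.04  0.7   0.02] t 17.9
notch a,b -31.01 1.15 phi 0.372 yawerr -0.002 mid [-24.3   0.9  34.9] F slot [ 0.8 -0.1 -2.4] T [-0.04  0.7   0.02] t 17.9
t 17.9 shift cm [0.   0.89 0.51] then turn [ 0.002  0.002 -0.002] J [ 0.4   0.39 -0.03  2.19 -0.42  0.23  0.69] F [ 0.8 -0.2 -2.4] op 0.517
```

```bash
python3 -m inch '1 0 -0.08 0.21 0 0 0;1 0 0.19 0.07 0 0 0;1 0 0.19 0.07 0 0 0;1 0 0.19 0.07 0 0 0;1 0 0 0 0 0 0;1 0 0 0 0 0 0'
python3 - <<'E'
from h import *
where()
E
python3 -m inch '1 0 0.14 0.055 0 0 0;1 0 0 0 0 0 0'
python3 - <<'E'
from h import *
where()
E
```

```text
time_s: 18.5
tool_pos: [0.5346, -0.1932, 0.092]
tool_rot: [2.083, 1.942, 0.363]
ft_force: [1.0, 0.7, -3.2]
opening: 0.515
finger_force: 104.3
notch a,b -25.92 -2.51 phi 0.37 yawerr -0.002 mid [-19.2   1.4  31.2] F slot [ 0.9  0.8 -3.2] T [0.03 0.53 0.05] t 18.5
time_s: 18.7
tool_pos: [0.5357, -0.1933, 0.092]
tool_rot: [2.084, 1.942, 0.363]
ft_force: [-2.0, 0.8, -0.1]
opening: 0.516
finger_force: 104.9
notch a,b -24.89 -2.57 phi 0.369 yawerr -0.002 mid [-18.1   1.4  31.2] F slot [-2.1  0.7 -0.1] T [0.08 0.79 0.05] t 18.7
```

```bash
python3 -m inch '1 0 0.05 -0.12 0 0 0;1 0 0.2 0.025 0 0 0;1 0 0.2 0.025 0 0 0;1 0 0 0 0 0 0;1 0 0 0 0 0 0'
python3 - <<'E'
from h import *
where()
E
```

```text
time_s: 19.2
tool_pos: [0.5398, -0.1935, 0.0941]
tool_rot: [2.084, 1.943, 0.363]
ft_force: [-0.3, 0.3, -3.5]
opening: 0.512
finger_force: 104.5
notch a,b -20.76 -0.42 phi 0.37 yawerr -0.002 mid [-14.    1.5  33.3] F slot [-0.3  0.3 -3.5] T [ 0.05  0.72 -0.01] t 19.2
```

```bash
python3 -m inch '1 0 0.07 -0.19 0 0 0;1 0 0 0 0 0 0;1 0 0 0 0 0 0'
python3 - <<'E'
from h import *
where()
E
```

```text
time_s: 19.5
tool_pos: [0.5392, -0.1933, 0.0955]
tool_rot: [2.084, 1.943, 0.362]
ft_force: [3.6, -0.6, -11.9]
opening: 0.515
finger_force: 109.2
notch a,b -21.38 1.02 phi 0.368 yawerr -0.002 mid [-14.6   1.6  34.7] F slot [  3.6  -0.4 -11.9] T [-0.08  0.47 -0.04] t 19.5
```

The −12 N on lifting confirms that the lip is hooked under the flange. Next I'll work out the tilt-down steps.

```bash
python3 - <<'E'
from h import *
seq=[(-21,-.2,.368),(-20.4,.1,.29),(-19.8,.2,.21),(-19.2,.1,.13),(-18.9,0,.06),(-18.6,-.3,-.01)]
p,M=tgt(*seq[0]);go(p,M)
for q in seq[1:]:
    p2,M2=tgt(*q);print(np.round(M.T@(p2-p)*100,2),np.round(R.from_matrix(M.T@M2).as_rotvec(),3));p,M=p2,M2
E
```

```text
t 19.5 shift cm [-0.06 -0.01  0.13] then turn [ 0.     0.001 -0.002] J [ 0.37  0.4  -0.01  2.16 -0.42  0.24  0.68] F [  3.6  -0.6 -11.9] op 0.515
[0.   0.55 0.15] [ 0.078 -0.    -0.   ]
[-0.    0.55  0.17] [0.08 0.   0.  ]
[0.   0.55 0.19] [ 0.08 -0.   -0.  ]
[-0.    0.46  0.16] [ 0.07 -0.    0.  ]
[0.   0.46 0.17] [ 0.07 -0.   -0.  ]
```

```bash
python3 -m inch '1 0 0 0.13 0 0 0;1 0 0.27 0.07 0.039 0 0;1 0 0.28 0.08 0.039 0 0;1 0 0.27 0.08 0.04 0 0;1 0 0.28 0.09 0.04 0 0;1 0 0 0 0 0 0;1 0 0 0 0 0 0'
python3 - <<'E'
from h import *
where()
E
```

```text
time_s: 20.2
tool_pos: [0.5515, -0.1942, 0.0953]
tool_rot: [2.178, 2.031, 0.216]
ft_force: [-0.5, -0.3, -2.9]
opening: 0.511
finger_force: 110.2
notch a,b -19.13 0.67 phi 0.213 yawerr -0.002 mid [-7.2  1.6 32.9] F slot [-0.5 -0.4 -2.9] T [0.03 0.58 0.01] t 20.2
```

```bash
python3 -m inch '1 0 0.24 0.11 0.04 0 0;1 0 0.24 0.12 0.04 0 0;1 0 0.23 0.08 0.035 0 0;1 0 0 0 0 0 0' 120
python3 - <<'E'
from h import *
where()
E
python3 -m inch '1 0 0.23 0.08 0.035 0 0;1 0 0.23 0.08 0.035 0 0;1 0 0.23 0.08 0.035 0 0;1 0 0 0 0 0 0;1 0 0 0 0 0 0'
python3 - <<'E'
from h import *
where()
E
```

```text
time_s: 20.6
tool_pos: [0.5597, -0.1951, 0.0945]
tool_rot: [2.245, 2.092, 0.102]
ft_force: [-3.1, 1.3, 7.0]
opening: 0.507
finger_force: 127.1
notch a,b -18.27 0.87 phi 0.098 yawerr -0.002 mid [-2.7  1.2 31.5] F slot [-3.1  1.1  7. ] T [ 0.33  1.04 -0.12] t 20.6
time_s: 21.1
tool_pos: [0.5664, -0.1956, 0.0924]
tool_rot: [-2.295, -2.138, 0.006]
ft_force: [-2.6, 0.7, 3.6]
opening: 0.51
finger_force: 126.8
notch a,b -18.05 0.35 phi -0.006 yawerr -0.003 mid [ 0.6  1.2 29.2] F slot [-2.7  0.6  3.6] T [ 0.15  0.67 -0.09] t 21.1
```

```bash
python3 -m inch '1 0 0 0.1 0.01 0 0;1 0 0 0 0 0 0;0 0 0 0 0 0 0;0 0 0 0 0 0 0;0 0 0 0 0 0 0;0 0 0 -2 0 0 0;0 0 0 -4 0 0 0;0 0 0 -5 0 0 0'
python3 -m inch '0 -4 0 -2 0 0 0;0 -4 0 0 0 0 0;0 0 0 0 0 0 0;0 0 0 0 0 0 0'
python3 - <<'E'
from h import *
s=env.sense();d=env.get_image("wrist");W=np.eye(4);W[:3,:3]=R.from_rotvec(s["tool_rot"]).as_matrix();W[:3,3]=s["tool_pos"];C=(d["intrinsics"],d["k1"],W@d["tool_from_camera"])
e=env.get_image("scene")["img"]
a=cv2.resize(d["img"][0:300,130:430],(400,400));b=cv2.resize(e[215:335,90:250][:,:120],(400,400),interpolation=cv2.INTER_CUBIC)
np.savez("w4.npz",K=C[0],k1=C[1],P=C[2])
cv2.imwrite("pics/w4.png",np.clip(np.hstack([a,b])*1.6,0,255).astype(np.uint8));where()
E
```

```text
time_s: 21.9
tool_pos: [0.5666, -0.1949, 0.1994]
tool_rot: [-2.286, -2.131, 0.024]
ft_force: [1.3, 0.7, 0.0]
opening: 1.001
finger_force: 0.0
time_s: 22.3
tool_pos: [0.5622, -0.2767, 0.2203]
tool_rot: [-2.292, -2.13, 0.02]
ft_force: [0.4, 0.7, -0.4]
opening: 0.999
finger_force: 0.0
notch a,b -16.99 127.91 phi -0.019 yawerr -0.001 mid [  2.1 -77.1 156.6] F slot [ 0.8  0.4 -0.3] T [-0.01 -0.02  0.02] t 22.4
```

View pics/w4.png

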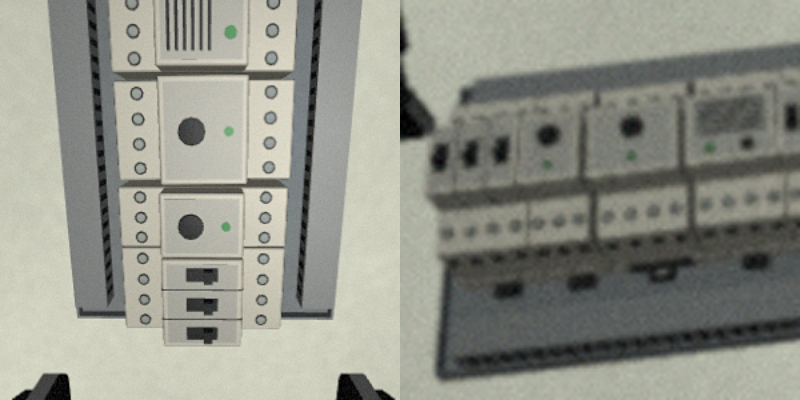

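The new module sits flush in the row: its nose is at (205,130) in the wrist view, and its clip at (660,270) lines up with the neighbours' clips. To be sure it is home, I'll press the foot shoulder with shut fingers and check the height at which they make contact.

```bash
python3 -m inch '1 4 1.9 0 -0.019 0 0;1 4.1 1.8 0 0 0 0;1 0 0 0 0 0 0;1 0 0 0 0 0 0;1 0 0 0 0 0 0'
python3 - <<'E'
from h import *
go([.605,-.1985,.095],rot(ex,-ez))
E
```

```text
time_s: 22.9
tool_pos: [0.605, -0.197, 0.2197]
tool_rot: [2.297, 2.142, -0.001]
ft_force: [0.3, -0.4, 0.6]
opening: 0.145
finger_force: 0.0
t 22.9 shift cm [-0.14  0.02 12.47] then turn [-0.     0.001 -0.002] J [ 0.06  0.48  0.29  1.63 -0.15  1.05  0.32] F [ 0.3 -0.4  0.6] op 0.145
```

```bash
python3 -m inch '1 -0.1 0.05 4 0 0 0;1 0 0 4 0 0 0;1 0 0 3 0 0 0;1 0 0 1 0 0 0;1 0 0 0 0 0 0;1 0 0 0 0 0 0'
python3 -m inch '1 0 0 0.3 0 0 0;1 0 0 0 0 0 0'
python3 -m inch '1 0 0 0.3 0 0 0;1 0 0 0 0 0 0'
python3 -m inch '1 0 0 0.2 0 0 0;1 0 0 0 0 0 0'
```

```text
time_s: 23.5
tool_pos: [0.6066, -0.1993, 0.1015]
tool_rot: [2.297, 2.139, 0.001]
ft_force: [-0.1, -0.4, 0.1]
opening: 0.0
finger_force: 0.0
time_s: 23.7
tool_pos: [0.6067, -0.1986, 0.0985]
tool_rot: [2.296, 2.14, 0.002]
ft_force: [-1.0, 0.3, -0.1]
opening: -0.001
finger_force: 0.0
time_s: 23.9
tool_pos: [0.6059, -0.1981, 0.0942]
tool_rot: [2.297, 2.142, 0.0]
ft_force: [0.2, 0.8, -0.5]
opening: -0.001
finger_force: 0.0
time_s: 24.1
tool_pos: [0.6057, -0.198, 0.0919]
tool_rot: [2.298, 2.142, -0.0]
ft_force: [-0.6, -0.4, -1.5]
opening: -0.001
finger_force: 0.0
```

```bash
python3 -m inch '1 0 0 0.2 0 0 0;1 0 0 0 0 0 0'
python3 -m inch '1 0 0 0.2 0 0 0;1 0 0 0 0 0 0'
python3 -m inch '1 0 0 0.1 0 0 0;1 0 0 0 0 0 0'
```

```text
time_s: 24.3
tool_pos: [0.6057, -0.1982, 0.0897]
tool_rot: [2.298, 2.142, -0.0]
ft_force: [0.6, 0.7, -0.0]
opening: 0.003
finger_force: 0.0
time_s: 24.5
tool_pos: [0.6062, -0.1983, 0.0882]
tool_rot: [2.297, 2.141, 0.0]
ft_force: [-1.0, -0.7, 2.0]
opening: 0.002
finger_force: 0.7
time_s: 24.7
tool_pos: [0.6068, -0.1983, 0.0878]
tool_rot: [2.296, 2.141, 0.002]
ft_force: [1.0, 0.4, 3.9]
opening: -0.004
finger_force: 2.1
```

Contact comes at 0.088, which is the home height. One firm press, then I'll retreat.

```bash
python3 -m inch '1 0 0 0.2 0 0 0;1 0 0 0 0 0 0'
python3 -m inch '1 0 0 0.3 0 0 0;1 0 0 0 0 0 0'
python3 -m inch '1 0 0 0.2 0 0 0;1 0 0 0 0 0 0'
python3 -m inch '1 0 0 -1.5 0 0 0;1 0 0 -3 0 0 0;1 0 0 -4 0 0 0;1 0 0 -5 0 0 0;1 0 0 0 0 0 0;1 0 0 0 0 0 0'
```

```text
time_s: 24.9
tool_pos: [0.6076, -0.1984, 0.0872]
tool_rot: [2.295, 2.14, 0.004]
ft_force: [-0.2, 1.6, 11.5]
opening: -0.001
finger_force: 5.8
time_s: 25.1
tool_pos: [0.6082, -0.1986, 0.0866]
tool_rot: [2.295, 2.139, 0.005]
ft_force: [-5.9, 3.7, 27.3]
opening: 0.007
finger_force: 13.4
time_s: 25.3
tool_pos: [0.6085, -0.1986, 0.0864]
tool_rot: [2.295, 2.139, 0.007]
ft_force: [-9.0, 5.2, 38.5]
opening: 0.003
finger_force: 18.7
time_s: 25.9
tool_pos: [0.6063, -0.1985, 0.2165]
tool_rot: [2.296, 2.14, 0.002]
ft_force: [-0.9, 0.1, -0.3]
opening: -0.003
finger_force: 0.0
```

```bash
python3 -c "
from cell import env
print(env.job_done())"
```

```text
the job is handed in; nothing more can be done
None
```

The wide module is hooked and seated in the free place on the rail, front up with its tab away from the robot, and the job is handed in. A 38 N press on its foot shoulder found it firm at the fully seated height; I did not measure the clip's travel directly, and the hand-in returned no verdict.

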